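# Square up the specimen blocks and clamp the dry box shut

## Task

Close up the loaded dry box on the microscope desk: first gently push the three specimen blocks in it together into one tight row against the end that carries the round drying cartridge. Then set the loose lid on with its thumb tab away from the cartridge, so that it sits level on the seal all round, and swing the wire bail over it and press it fully down, without forcing it. Leave the other things on the desk where they are.

Things in the scene. Friction and masses are not known exactly. Their poses are not given: they have to be found in the camera images.
- drybox: Open grey dry box, fixed to the desk. Origin: centre of its underside; z up. Outside 55 mm (x) by 180 mm (y), walls 5 mm, inside 45 by 170 mm, inner floor 5 mm above the origin, wall tops at 35 mm. On the far (+x) side two posts (x 41 to 51 mm, y -46 to -34 and 34 to 46 mm, 60 mm high) carry the bail.
- row_end (a point): Foot of the inner face of the box's +y end wall, at box x = 0, y = 85, z = 5 mm; axes as the box. Outside this end the drying cartridge, a round stub 19 mm thick, sticks out 27 mm. The row is pushed up against this wall: block centres are then at box y = 70, 40 and 10 mm.
- seal (a point): Middle of the box's mouth, 40 mm above the box's origin, level with the top of the black sprung rubber seal that lies on the whole rim. The seal starts to give at 3 N (so it carries the lid's weight) and has given 4 mm at 7 N.
- lid: Loose grey lid, about 0.2 kg, lying on the desk on its skirt. Origin: centre of the skirt's lower edge; z up. 66 mm (x) by 191 mm (y), top face 19 mm above the origin; skirt 14 mm deep, 3 mm thick, 2.5 mm play all round the box walls. A thumb tab sticks out 13 mm at its -y end, which belongs at the box's -y end: lid axes then match box axes.
- lid_grip (a point): Middle of the lid's black handle bar: 40 mm along the lid's x, 14 mm thick in y, from 19 to 47 mm above the lid's origin (this point is at 33 mm); axes as the lid. With the lid resting rightly on the seal the lid's origin is 26 mm above the box's origin; clamped, 22 mm.
- lid_rib (a point): Keeper rib under the lid, this point at the middle of its lower edge: 36 mm in lid x, 10 mm in y (lid y -20 to -10 mm), 14 mm deep like the skirt. It drops into the box just behind the pushed-up row, 5 mm from it: the lid will not go down if the row is not tight.
- bail (a joint): Angle of the wire bail in rad: 0 = clamped down level over the lid, 1.57 = upright, more = leaning back away from the robot (starts at 2.0 to 2.4). It stays where it is left: its stiff hinge takes about 5 N at the cross bar to turn, and about 9 N to press down the last part against the seal; it stops at -0.02.
- bail_bar (a point): Middle of the bail's cross bar: a steel rod 8 mm thick, 80 mm long along the box's y, 88 mm from the hinge. Two arms at box y = 40 and -40 mm carry it and pass on either side of the lid's handle; a rubber foot half-way along each arm presses on the lid.
- bail_hinge (a point): Hinge line of the bail (along the box's y), fixed on the box at x = 46 mm, z = 55 mm; axes as the box. At bail angle q the cross bar lies at x = -88 cos q, z = 88 sin q (mm) from here.
- block_a: Specimen block in the box, nearest the cartridge: clear resin on a pale base, 40 mm (x, across the box) by 30 mm (y) by 26 mm high, about 45 g, origin under its centre. Starts with gaps to the others and slightly askew, 50 mm or more of free floor between the last one and the box's -y wall. Fragile: stop pushing at the first firm resistance.
- block_b: Specimen block in the box, the middle one: clear resin on a pale base, 40 mm (x, across the box) by 30 mm (y) by 26 mm high, about 45 g, origin under its centre. Starts with gaps to the others and slightly askew, 50 mm or more of free floor between the last one and the box's -y wall. Fragile: stop pushing at the first firm resistance.
- block_c: Specimen block in the box, farthest from the cartridge; start with this one to push the row: clear resin on a pale base, 40 mm (x, across the box) by 30 mm (y) by 26 mm high, about 45 g, origin under its centre. Starts with gaps to the others and slightly askew, 50 mm or more of free floor between the last one and the box's -y wall. Fragile: stop pushing at the first firm resistance.
- oil_bottle: Bystander: small amber bottle, 34 mm across, 70 mm tall; origin under its centre. Leave it.
- dish: Bystander: glass dish, 48 mm across, 13 mm high; origin under its centre. Leave it.
- mug: Bystander: white mug, 80 mm across, 90 mm tall; origin under its centre. Leave it.
- slide_tray: Bystander: open wooden tray 110 by 85 by 30 mm; origin under its centre. Leave it.
- tape_roll: Bystander: roll of clear tape, 64 mm across, 19 mm high; origin under its centre. Leave it.
- notebook: Bystander: notebook 140 by 100 by 14 mm; origin under its centre. Leave it.
- spare_block: Bystander: a spare specimen block on the desk, 40 by 30 by 26 mm; not part of the row; origin under its centre. Leave it.
Things that resemble listed ones, but are neither listed nor needed, are in the scene too. Leave any purple look-alike of the block_a alone.

How it is judged:
By the outcome, as a careful person would: the job done as asked, in the order asked, and still so for the second after the job is handed in, with the robot touching nothing.
It also fails if it takes over 72 s, if anything falls off the work surface, if the arm or the gripper's body presses on something with over 40 N, if the wrist force passes 120 N, or if a joint passes its speed limit or range.

## Robot

A 7-joint arm with a two-finger parallel gripper is mounted at the origin on the work surface. World frame = base frame: x ahead of the robot, y to its left, z up, the work surface at z = 0. Lengths are in m, angles in rad, forces in N, time in s.
With the tool pointing down it reaches from about 0.425 to 0.95 m from the base axis. Payload 4.7 kg.
Tool frame: the origin (TCP) lies on the centre line of the jaws, within the pads' length; the fingertips stand robot.nose_length ahead of it and the grasp point (between the pads) lies 8 mm behind it (robot.nose_length is the distance from the TCP to the fingertips, in m); z points along the fingers, y is the line along which they close (so a half turn about z gives the same grasp; the last joint's range is limited). The gripper opens to 85 mm and grips with 20 to 120 N. Pads are 22 mm wide; open, the fingers measure 114 mm over their backs; the gripper's body (76 mm by 85 mm) begins 54 mm behind the grasp point. The pads swing forward as they close: fully open they stand 13 mm farther back than shut.
Start: joints at [1.266, 0.469, -0.049, 1.532, 0.024, 1.141, -0.082], TCP at [0.184, -0.649, 0.242] pointing down, gripper open.
Joint ranges: [-2.59, 2.59], [-0.33, 1.99], [-1.39, 1.29], [0.1, 2.45], [-1.04, 4.18], [0.21, 1.99], [-2.66, 2.66]. Speed limits (rad/s): [2.57, 2.57, 3.14, 3.14, 3.14, 3.14, 3.14].

## Interface

Orientations are given as [roll, pitch, yaw] about the fixed x, y, z axes, in that order (R = Rz(yaw) Ry(pitch) Rx(roll)).
In Python, from plant import robot gives the robot as it stands. Calls block until the motion is done:
- robot.goto(position, orientation): joint-space move of the TCP to a pose.
- robot.move_straight(position, vel=0.15, attitude=None, contact_N=None): straight line of the TCP; attitude=None keeps the orientation; vel is the mean speed in m/s. With contact_N (N) it stops when the force on the tool has changed by that much, and returns True; else False.
- robot.move_joints(angles): joint-space move.
- robot.grip(opening, strength=None): opening from 0.0 (shut) to 1.0 (fully open); strength is the grip in N (None keeps the last); returns when the fingers have stopped.
- robot.sleep(seconds).
- robot.inverse_kinematics(position, orientation): joint angles nearest the present ones, or None.
- robot.sense(): the state.
- robot.grab_frame(name): name is "scene" or "top" or "wrist"; returns a dict with "image" (384x512x3 uint8, red, green, blue), "range_z" (384x512 float32, m along the optical axis (not along the pixel's ray), 0 where there is no reading), "fx", "fy", "cx", "cy" (pixels), "R" (3x3) and "t" (3): a world point X has camera coordinates R X + t. Camera axes: x right, y down, z forward; pixel columns grow to the right and rows downward; lengths in m; the calibration is good to about 2 mm. A picture is of the moment at which its call begins.
A pose or a line that the arm cannot do raises robot.IKError and nothing moves.
- robot.close_job(): hands the job in; it is judged then, once.
The state is a dict: "t": time; "joint_pos": joint angles; "joint_velocities": joint speeds; "effort": joint torques, N m; "tcp_pos": TCP position; "tcp_rot": TCP orientation; "wrist_force": force on the tool from outside, world axes, zero at the start; "torque": the same for the moment, N m; "opening": opening from 0.0 (shut) to 1.0 (fully open); "gripper_force": force on a finger pad.
Only numpy, scipy, OpenCV 4.12 (cv2) and the standard library are available. Lean on these libraries where they do the work, as an engineer would, in place of code of your own. Each camera call takes 0.05 s, during which the arm holds its last target. There are 200 camera calls.

## Working session

There is one attempt and no reset: what is moved stays moved. The work goes in short steps, each a Python script; the robot and the scene stay as the last script left them, time stands still between calls to the robot, and variables do not carry over. Pictures are saved under pics/ and viewed, at most 10 in all, crops included, and the job is handed in when it is done.

```bash
ls; mkdir -p pics; python3 - <<'E'
from plant import robot
import cv2,numpy as np,pickle
d={n:robot.grab_frame(n) for n in("scene","top")}
pickle.dump(d,open('f0.pkl','wb'))
for n in d:
    f=d[n];cv2.imwrite(f'pics/{n}0.png',cv2.resize(f['image'][:,:,::-1],(768,576)))
    R,t=f['R'],f['t'];print(n,(-R.T@t).round(3),f['fx'],R.round(2).tolist())
s=robot.sense();print(s,robot.nose_length)
E
```

```text
pics
scene [ 1.206 -0.383  0.909] 373.1855058810743 [[0.49, 0.87, 0.01], [0.66, -0.37, -0.65], [-0.56, 0.32, -0.76]]
top [ 0.492 -0.023  1.065] 381.20482358528204 [[-0.02, -1.0, -0.01], [-1.0, 0.02, -0.08], [0.08, 0.01, -1.0]]
{'t': 0.1, 'joint_pos': array([ 1.26609307,  0.46939318, -0.04856974,  1.53356736,  0.02410156,
        1.14099977, -0.08229378]), 'joint_velocities': array([-5.62025123e-05,  2.62898334e-04, -4.71213088e-04, -1.55543165e-03,
       -5.48095349e-04,  7.95071349e-04, -1.10639021e-03]), 'effort': array([ 7.19307973e-04, -5.11516786e+01, -4.71347524e-02, -2.38391143e+01,
        1.07360864e-02,  4.39747513e-03, -1.12893878e-05]), 'tcp_pos': array([ 0.18367853, -0.64900717,  0.24134743]), 'tcp_rot': array([-3.13981204e+00,  7.44452651e-05,  2.75816563e-01]), 'wrist_force': array([ 0.44451327, -0.43996209, -0.10704744]), 'torque': array([0.03101693, 0.07384879, 0.02195971]), 'gripper_force': 0.0, 'opening': 1.0022435303201847} 0.011
```

View pics/top0.png

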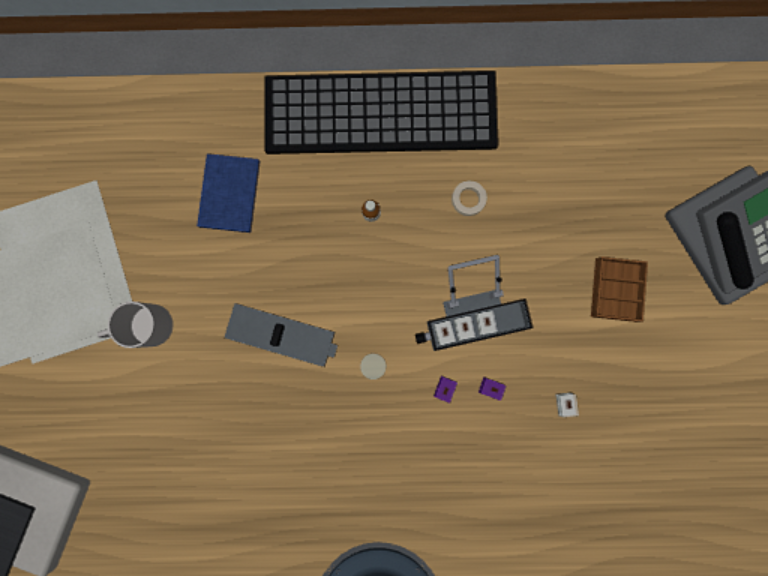

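View pics/scene0.png

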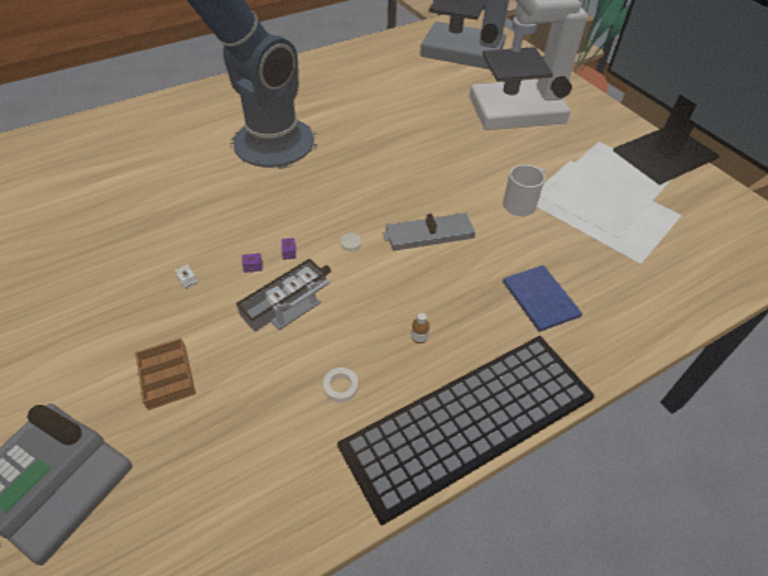

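The top view shows the box at about (480,325), with its cartridge at (421,338) on the left, so box +y points to image left. The lid is at (280,335) with its tab at (332,350).

- **Candidates for the row blocks:** the white ones in the box at (445,333), (465,327) and (487,322). The spare at (568,405) and the purple look-alikes at (445,389) and (492,388) are on the desk.
- **Choice:** the three in the box. block_c is at (487,322), farthest from the cartridge.

Next are rough poses, then close wrist views.

```bash
cat > h.py <<'E'
import numpy as np,cv2
def world(f):
    z=f['range_z'].astype(float);v,u=np.indices(z.shape)
    P=np.stack([(u-f['cx'])/f['fx']*z,(v-f['cy'])/f['fy']*z,z],-1)
    W=(P-f['t'])@f['R'];W[z==0]=np.nan
    return W
def clusters(W,lo,hi,minpx=15):
    m=((W[...,2]>lo)&(W[...,2]<hi)).astype(np.uint8)
    n,L,st,_=cv2.connectedComponentsWithStats(m)
    for i in range(1,n):
        if st[i,4]<minpx: continue
        yield L==i,W[L==i]
def rect(P):
    (c,s,a)=cv2.minAreaRect((P[:,:2]*1000).astype(np.float32))
    return np.round(c,1),np.round(s,1),round(a,1)
E
python3 - <<'E'
import pickle;from h import *
d=pickle.load(open('f0.pkl','rb'))
f=d['top'];W=world(f)
for lo,hi in((0.007,.1),(.03,.045)):
  for m,P in clusters(W,lo,hi):
    if abs(P[:,1]).max()<.6 and P[:,0].max()<.85 and P[:,0].min()>.25:
        v,u=np.nonzero(m);print(lo,(u.mean()*1.5).round(),(v.mean()*1.5).round(),len(P),rect(P),P[:,2].max().round(3),np.median(P[:,2]).round(4))
g=W[(abs(W[...,2])<.01)];print(np.median(g[:,2]))
from plant import robot
for y in (-.4,-.1,.1,.3):
  print(y,robot.inverse_kinematics([.5,y,.35],[np.pi,0,0]) is not None,robot.inverse_kinematics([.45,y,.35],[np.pi,0,np.pi/2]) is not None)
E
```

```text
0.007 228.0 192.0 1772 (array([762.4, 269.8]), array([101.8, 140.5]), 82.6) 0.022 0.0152
0.007 469.0 198.0 299 (array([ 741.1, -181. ]), array([63.2, 60.9]), 88.3) 0.025 0.0197
0.007 371.0 210.0 148 (array([717.7,   1.9]), array([31.6, 31.8]), 39.8) 0.074 0.0472
0.007 620.0 288.0 649 (array([ 566. , -448.7]), array([ 87.9, 111.3]), 81.7) 0.035 0.0252
0.007 473.0 323.0 1211 (array([ 530.2, -171.7]), array([109.1, 207.2]), 11.8) 0.1 0.0324
0.007 452.0 299.0 86 (array([ 551.8, -143.1]), array([25. , 45.4]), 85.8) 0.099 0.0627
0.007 137.0 325.0 975 (array([520.4, 425.6]), array([104.1,  79.3]), 73.5) 0.095 0.0573
0.007 280.0 335.0 1727 (array([492.8, 168.3]), array([204.2,  67.5]), 72.3) 0.053 0.0203
0.007 373.0 366.0 240 (array([434.1,   2.5]), array([44.4, 46.4]), 43.8) 0.02 0.0139
0.007 445.0 389.0 173 (array([ 390.8, -127.1]), array([29.5, 38.7]), 67.2) 0.032 0.0267
0.007 492.0 388.0 176 (array([ 390.3, -212. ]), array([39.5, 29.3]), 69.0) 0.032 0.0271
0.007 567.0 404.0 202 (array([ 359.3, -345.7]), array([39.7, 30. ]), 4.8) 0.033 0.026
0.03 370.0 213.0 39 (array([714. ,   2.3]), array([33.2, 22. ]), 80.3) 0.045 0.0413
0.03 604.0 261.0 15 (array([ 615.5, -419.4]), array([11. , 25.2]), 48.0) 0.034 0.0311
0.03 645.0 267.0 17 (array([ 601.5, -494.4]), array([27.7,  7.9]), 8.3) 0.033 0.0311
0.03 473.0 326.0 747 (array([ 506.4, -190.4]), array([ 55. , 180.3]), 11.9) 0.045 0.0343
0.03 161.0 326.0 61 (array([514.9, 386.9]), array([25.9, 73.2]), 85.4) 0.045 0.0376
0.03 602.0 313.0 20 (array([ 520.2, -412.8]), array([35.7, 15.3]), 51.6) 0.034 0.0311
0.03 127.0 324.0 67 (array([515.8, 439.2]), array([67.6, 25. ]), 2.7) 0.045 0.0385
0.0011739500462737843
-0.4 True True
-0.1 True True
0.1 True True
0.3 True True
```

```bash
python3 - <<'E'
from plant import robot
from h import *
import pickle
r=np.radians
robot.goto([.47,.18,.30],[np.pi,0,r(-17.7)])
a=robot.grab_frame('wrist')
robot.goto([.47,-.19,.30],[np.pi,0,r(11.9)])
b=robot.grab_frame('wrist')
pickle.dump((a,b),open('f1.pkl','wb'))
print(robot.sense()['t'],robot.sense()['tcp_pos'],[(-f['R'].T@f['t']).round(3) for f in(a,b)])
cv2.imwrite('pics/w1.png',np.hstack([cv2.resize(x['image'][:,:,::-1],(400,300)) for x in(a,b)]))
for f in(a,b):
  W=world(f);print('floor',np.nanmedian(W[abs(W[...,2])<.008][:,2]))
  for lo,hi in((.007,.03),(.036,.045),(.028,.0345),(.045,.06),(.06,.2)):
    for m,P in clusters(W,lo,hi,80):
      v,u=np.nonzero(m);print(lo,u.mean().round(),v.mean().round(),len(P),rect(P),np.median(P[:,2]).round(4),P[:,2].max().round(3))
E
```

```text
4.6667 [ 0.4705738  -0.18870304  0.29984638] [array([0.55 , 0.154, 0.431]), array([ 0.552, -0.172,  0.431])]
floor -0.0005304229526659203
0.007 88.0 2.0 113 (array([695.1, 310.6]), array([32.8,  4.7]), 73.9) 0.0124 0.016
0.007 503.0 11.0 158 (array([ 542. , -139.1]), array([ 8.4, 12.8]), 65.6) 0.019 0.03
0.007 474.0 65.0 1068 (array([ 501.2, -111.4]), array([45.2, 84.3]), 56.5) 0.0175 0.03
0.007 497.0 58.0 255 (array([ 490. , -134.7]), array([42.2, 39.8]), 14.0) 0.0284 0.03
0.007 260.0 133.0 7402 (array([490. , 166.9]), array([203.7,  66.4]), 72.9) 0.0184 0.029
0.007 395.0 137.0 1051 (array([431.8,   2.6]), array([46.8, 46.8]), 8.7) 0.0124 0.015
0.007 499.0 140.0 809 (array([ 388.7, -126.9]), array([28.9, 39.4]), 68.3) 0.0246 0.028
0.007 102.0 162.0 496 (array([516.5, 389.8]), array([78.2, 33.3]), 5.7) 0.0187 0.03
0.007 63.0 183.0 500 (array([510.2, 441.6]), array([61.8, 19.3]), 8.0) 0.0196 0.03
0.007 4.0 342.0 86 (array([297.3, 676.5]), array([22.2,  3.4]), 70.9) 0.0163 0.029
0.036 494.0 62.0 467 (array([ 488.7, -120.4]), array([56.1, 36.4]), 10.6) 0.0391 0.041
0.036 95.0 166.0 220 
[... 1640 characters left out ...]
.036 267.0 128.0 1469 (array([ 503.7, -191.9]), array([ 54.8, 180.4]), 12.0) 0.0394 0.042
0.028 470.0 125.0 755 (array([ 563.7, -450.4]), array([ 85.9, 109.9]), 82.7) 0.0293 0.032
0.028 215.0 128.0 735 (array([ 490.1, -130. ]), array([39., 29.]), 14.6) 0.0304 0.033
0.028 245.0 128.0 730 (array([ 498.6, -166.4]), array([38.4, 28.6]), 10.6) 0.0304 0.033
0.028 278.0 127.0 733 (array([ 507.2, -206.4]), array([39., 29.]), 9.6) 0.0305 0.033
0.028 268.0 146.0 226 (array([ 484.9, -196.2]), array([  7.8, 171.7]), 12.0) 0.031 0.034
0.045 302.0 90.0 107 (array([ 557.1, -221.4]), array([11.8, 16.2]), 12.0) 0.0588 0.06
0.06 269.0 41.0 2144 (array([ 577. , -176.2]), array([64.9, 95.5]), 12.0) 0.1175 0.127
```

View pics/w1.png

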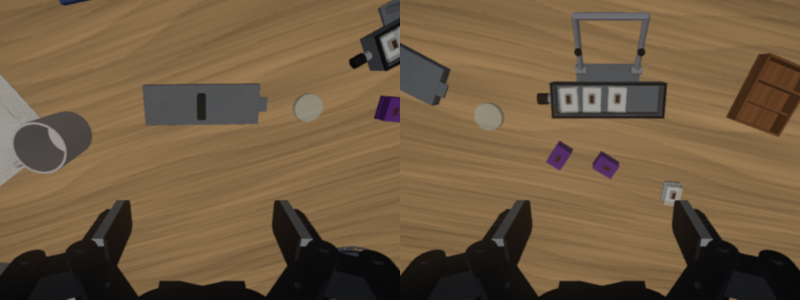

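The crop confirms three white blocks inside the box, at (568,98), (592,98) and (617,98), with the cartridge at (543,98). The bail leans back. Block_c is at (617,98). The lid handle is at (201,106) with its tab on the right. Sizes and heights match the description.

I'll go in behind block_c, probe the side walls to register the box, then push gently.

```bash
cat >> h.py <<'E'
YB=np.radians(12.0)
def Rz(a): return np.array([[np.cos(a),-np.sin(a)],[np.sin(a),np.cos(a)]])
B0=np.array([.5037,-.1919])
def bw(x,y,z,B=B0): # box mm -> world m
    return [*(B+Rz(YB)@np.array([x,y])/1000),z/1000]
def wb(p,B=B0): return (Rz(-YB)@(np.asarray(p)[:2]-B)*1000).round(2),round(p[2]*1000,2)
E
python3 - <<'E'
from plant import robot
from h import *
def st(s): 
    q=robot.sense();print(s,round(q['t'],2),wb(q['tcp_pos']),(Rz(-YB)@q['wrist_force'][:2]).round(2),q['wrist_force'][2].round(2))
robot.grip(0.0)
yaw=min((YB+np.pi/2,YB-np.pi/2),key=lambda a:abs(robot.inverse_kinematics(bw(0,-58,90),[np.pi,0,a])[6]))
print(yaw); o=[np.pi,0,yaw]
robot.goto(bw(0,-58,90),o);st('above')
print(robot.move_straight(bw(0,-58,26),vel=.06,contact_N=4));st('down')
if robot.sense()['tcp_pos'][2]<.03:
    for s in(1,-1):
        print(robot.move_straight(bw(14*s,-58,26),vel=.025,contact_N=2.5));st('x%d'%s)
        robot.move_straight(bw(0,-58,26),vel=.06)
E
```

```text
1.7802358370342162
above 6.99 (array([  0.39, -58.09]), np.float64(90.41)) [0.24 0.39] -0.7
False
down 8.21 (array([  0.23, -58.26]), np.float64(26.39)) [-0.78  0.18] -0.03
True
x1 8.64 (array([  9.09, -57.83]), np.float64(25.68)) [ 1.29 -0.34] -0.01
True
x-1 9.35 (array([ -8.25, -57.78]), np.float64(25.86)) [0.53 0.36] -0.06
```

```bash
python3 - <<'E'
from plant import robot
from h import *
import pickle
def st(s): 
    q=robot.sense();print(s,round(q['t'],2),wb(q['tcp_pos']),(Rz(-YB)@q['wrist_force'][:2]).round(2),q['wrist_force'][2].round(2))
print(robot.move_straight(bw(.4,-80,26),vel=.025,contact_N=2.5));st('-y wall')
robot.move_straight(bw(.4,-55,26),vel=.06);st('back')
print(robot.move_straight(bw(.4,-10,26),vel=.025,contact_N=3));st('push')
robot.sleep(.2);st('push+')
pickle.dump({n:robot.grab_frame(n) for n in('wrist','top')},open('f2.pkl','wb'))
f=pickle.load(open('f2.pkl','rb'))
cv2.imwrite('pics/p2.png',np.hstack([cv2.resize(f['wrist']['image'][:,:,::-1],(400,300)),cv2.resize(f['top']['image'][190:250,270:370,::-1],(400,300))]))
E
```

```text
True
-y wall 10.28 (array([ -0.09, -73.44]), np.float64(25.6)) [ 0.06 -0.14] -0.53
back 10.73 (array([  0.59, -54.34]), np.float64(25.99)) [-0.35  1.33] -0.28
True
push 12.15 (array([  0.32, -15.69]), np.float64(25.84)) [ 0.08 -0.39] 0.21
push+ 12.35 (array([  0.14, -15.66]), np.float64(25.51)) [ 0.01 -1.41] 0.38
```

View pics/p2.png

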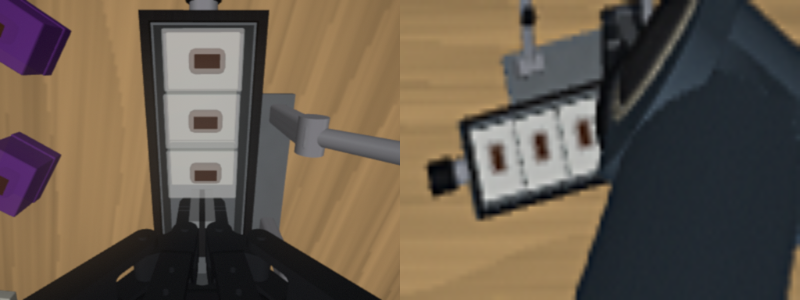

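The row is tight: three touching blocks against the cartridge end, and the stop position puts the row face at y = -5.0 mm. Probing moves the box by only (0.4, 0.45) mm from the wrist estimate. Next is the lid.

```bash
cat >> h.py <<'E'
B0=B0+Rz(YB)@np.array([.4,.45])/1000
E
python3 - <<'E'
from plant import robot
from h import *
import pickle
def st(s): 
    q=robot.sense();print(s,round(q['t'],2),q['tcp_pos'].round(4),q['tcp_rot'].round(4),q['wrist_force'].round(2),round(q['opening'],3))
robot.move_straight(bw(0,-25,26),vel=.08)
robot.move_straight(bw(0,-25,110),vel=.15)
YL=np.radians(-17.1);o=[np.pi,0,YL];L=[.4924,.1732]
robot.goto([*L,.12],o);robot.grip(.6)
print(robot.move_straight([*L,.033],vel=.08,contact_N=6));st('at lid')
robot.grip(0.0,40);st('gripped')
robot.move_straight([*L,.2],vel=.15);st('up')
f=robot.grab_frame('wrist');pickle.dump(f,open('f3.pkl','wb'))
W=world(f);tz=robot.sense()['tcp_pos'][2]
c,s=Rz(YL)[:,0],Rz(YL)[:,1]
for m,P in clusters(W,tz-.021,tz-.008,200):
    r=rect(P);print(len(P),r,np.median(P[:,2]).round(4))
cv2.imwrite('pics/p3.png',f['image'][:,:,::-1])
E
```

```text
False
at lid 17.32 [0.4928 0.1733 0.0334] [-3.1409e+00 -8.0000e-04 -2.9850e-01] [ 0.3   0.24 -0.55] 0.597
gripped 17.74 [0.4927 0.1733 0.0334] [-3.141e+00 -3.000e-04 -2.984e-01] [-1.11 -0.36  3.31] 0.152
up 19.01 [0.4917 0.1731 0.1991] [ 3.1404e+00  1.4000e-03 -2.9840e-01] [ 1.33  0.01 -2.16] 0.154
35638 (array([489.4, 166.8]), array([204.6,  67.1]), 72.9) 0.1841
```

View pics/p3.png

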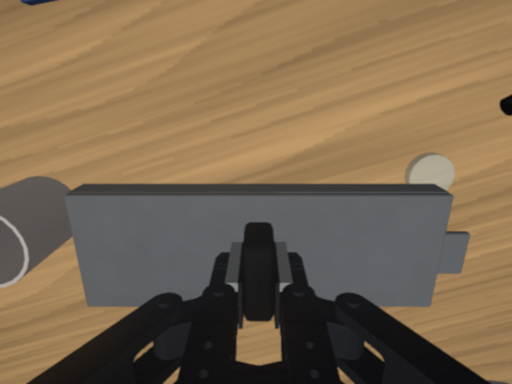

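The lid is in the hand, level and square. The tab is on the right at (455,252), which is -y, and the lid is centred on the tool within 1 mm. Now I'll place it.

```bash
python3 - <<'E'
from plant import robot
from h import *
import pickle
def st(s): 
    q=robot.sense();print(s,round(q['t'],2),wb(q['tcp_pos']),q['tcp_rot'].round(4),q['wrist_force'].round(2),round(q['opening'],3))
o=[np.pi,0,YB]
robot.goto(bw(0,0,200),o);st('over')
robot.move_straight(bw(0,0,84),vel=.12);robot.sleep(.3);st('near')
print(robot.move_straight(bw(0,0,58.5),vel=.025,contact_N=3));st('contact')
robot.sleep(.2);st('rest')
E
```

```text
over 20.43 (array([0.7 , 1.18]), np.float64(199.62)) [-3.1408e+00  4.0000e-04  2.1100e-01] [ 0.2   0.08 -1.95] 0.154
near 21.84 (array([ 0.22, -0.05]), np.float64(84.37)) [ 3.1414e+00 -8.0000e-04  2.0950e-01] [-0.53  0.36 -2.72] 0.156
True
contact 22.82 (array([-0.22,  0.11]), np.float64(58.4)) [-3.1413e+00  7.0000e-04  2.0940e-01] [ 0.55 -0.09  1.65] 0.159
rest 23.02 (array([-0.21,  0.12]), np.float64(58.18)) [-3.1415e+00  1.0000e-03  2.0950e-01] [ 1.03 -0.34  2.34] 0.152
```

```bash
python3 - <<'E'
from plant import robot
from h import *
import pickle
robot.grip(.5)
robot.move_straight(bw(0,0,140),vel=.15)
robot.goto(bw(-30,0,300),[np.pi,0,YB]);robot.sleep(.2)
f=robot.grab_frame('wrist');pickle.dump(f,open('f4.pkl','wb'))
W=world(f);print(robot.sense()['t'])
Q=(W[...,:2]-B0)@Rz(YB)*1000;x,y,z=Q[...,0],Q[...,1],W[...,2]*1000
m=(abs(x)<31)&(abs(y)<93)&(z>38)&(z<52)
A=np.c_[x[m],y[m],np.ones(m.sum())];c=np.linalg.lstsq(A,z[m],rcond=None)[0];print('plane slopes',c, 'ends z',c[2]+95*c[1],c[2]-95*c[1])
M=(x>-60)&(x<35)&(abs(y)<125)&(z>38)&(z<52);P=np.c_[x[M],y[M]].astype(np.float32)
print('lid rect in box',cv2.minAreaRect(P))
m=(x>60)&(x<140)&(abs(y)<30)&(z>90)&(z<160)
print('bar',m.sum(),np.median(x[m]),np.median(z[m]),x[m].min(),x[m].max(),z[m].max())
cv2.imwrite('pics/p4.png',f['image'][:,:,::-1])
E
```

```text
25.0583
plane slopes [-9.98258643e-05  6.26471991e-05  4.44571911e+01] ends z 44.46314260271839 44.45123963488241
lid rect in box ((-0.759857177734375, -7.099372863769531), (204.0389862060547, 64.7052230834961), 89.98223876953125)
bar 698 103.18875665512482 123.99712110564948 99.76741711379361 107.23883311419021 126.92272037509007
```

View pics/p4.png

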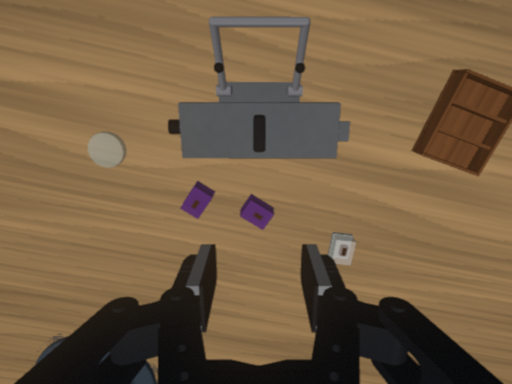

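The lid sits level: its top is at 44.5 mm, both ends agree within 0.02 mm, and its tab at (345,131) points away from the cartridge at (174,127). The bail bar at (260,22) is at x = 103.5, z ≈ 122 mm, so q ≈ 2.28. I'll cage the bar between the fingers and swing it.

```bash
python3 - <<'E'
from plant import robot
from h import *
def st(s): 
    q=robot.sense();print(s,round(q['t'],2),wb(q['tcp_pos']),(Rz(-YB)@q['wrist_force'][:2]).round(1),q['wrist_force'][2].round(1))
o=[np.pi,0,YB+np.pi/2]
def arc(q,dz): return bw(46-88*np.cos(q),0,55+88*np.sin(q)+dz)
robot.grip(.28)
robot.goto(arc(2.28,75),o);st('above')
print(robot.move_straight(arc(2.28,-3),vel=.08,contact_N=5));st('on')
robot.grip(.17,20)
for q in np.arange(2.1,.55,-.15):
    if robot.move_straight(arc(q,-3),vel=.09,contact_N=35): print('HIT');st(q);break
    st(round(q,2))
f=robot.grab_frame('top');cv2.imwrite('pics/p5.png',cv2.resize(f['image'][130:260,230:400,::-1],(680,520)))
E
```

```text
above 26.68 (array([103.19,  -0.3 ]), np.float64(197.13)) [-0.   0.5] -0.0
False
on 27.8 (array([103.66,  -0.32]), np.float64(119.34)) [-0.7  0.6] -0.7
2.1 28.38 (array([ 9.063e+01, -6.000e-02]), np.float64(128.68)) [1.  1.2] 1.3
1.95 28.68 (array([79.5 , -0.16]), np.float64(134.41)) [ 3.8 -0.9] 2.0
1.8 28.98 (array([67.26, -0.4 ]), np.float64(138.43)) [ 5.1 -0.2] 3.8
1.65 29.28 (array([53.19, -0.36]), np.float64(139.8)) [ 4.  -0.7] 2.1
1.5 29.58 (array([3.893e+01, 2.000e-02]), np.float64(139.2)) [ 2.2 -0.1] 1.7
1.35 29.88 (array([25.61,  0.28]), np.float64(137.19)) [ 0.1 -0. ] 1.2
1.2 30.18 (array([13.2 ,  0.26]), np.float64(133.43)) [ 0.7 -0.3] 0.3
1.05 30.48 (array([1.75, 0.15]), np.float64(127.94)) [ 2.  -1.6] -2.0
0.9 30.78 (array([-8.66, -0.06]), np.float64(120.69)) [ 2.5 -0.9] -2.5
0.75 31.08 (array([-17.96,  -0.21]), np.float64(111.82)) [ 5.3 -0.7] -3.0
0.6 31.38 (array([-25.72,  -0.39]), np.float64(101.61)) [ 6.1 -1.5] -4.0
```

View pics/p5.png

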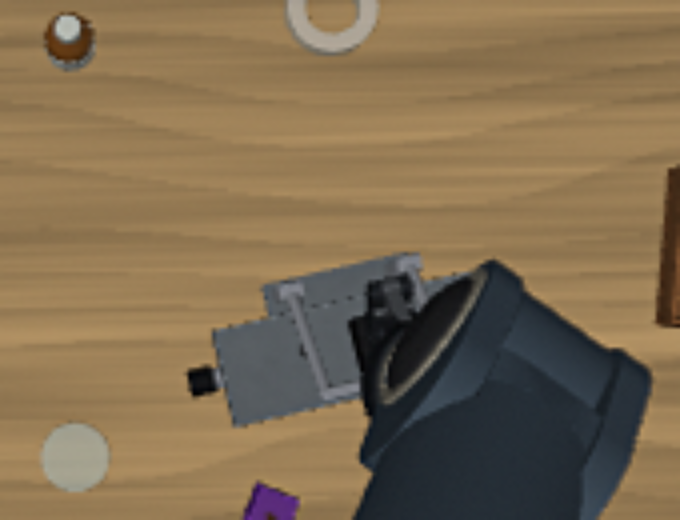

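The bail has come over to about q = 0.6, with its arms on either side of the handle and the lid undisturbed. Now I'll press from above with the jaws shut.

```bash
python3 - <<'E'
from plant import robot
from h import *
def st(s): 
    q=robot.sense();print(s,round(q['t'],2),wb(q['tcp_pos']),(Rz(-YB)@q['wrist_force'][:2]).round(1),q['wrist_force'][2].round(1))
def arc(q,dz): return bw(46-88*np.cos(q)-2,0,55+88*np.sin(q)+dz)
robot.grip(.28)
robot.move_straight(arc(.6,50),vel=.12)
robot.grip(0.0);st('shut')
robot.move_straight(arc(.75,22),vel=.12)
for q in (.6,.45,.3,.2,.12):
    h=robot.move_straight(arc(q,15),vel=.06,contact_N=20);st((q,h))
    if h: break
else:
    h=robot.move_straight(arc(-.01,14.5),vel=.015,contact_N=14);st(('end',h))
E
```

```text
shut 32.64 (array([-28.89,   0.09]), np.float64(154.22)) [0.5 0.4] 0.7
(0.6, False) 33.42 (array([-29.09,   0.19]), np.float64(119.4)) [ 0.8 -0.7] 0.0
(0.45, False) 33.79 (array([-35.22,   0.21]), np.float64(108.18)) [0.1 1.1] 0.0
(0.3, False) 34.16 (array([-40.  ,   0.08]), np.float64(95.95)) [-0.6 -0.2] 0.9
(0.2, False) 34.46 (array([-42.24,   0.09]), np.float64(87.38)) [-0.2 -0.3] -0.5
(0.12, False) 34.73 (array([-43.47,   0.08]), np.float64(80.37)) [ 0.9 -0.3] -1.3
('end', False) 35.67 (array([-44.36,   0.07]), np.float64(68.93)) [-2.4  0.5] 6.6
```

```bash
python3 - <<'E'
from plant import robot
from h import *
f=robot.grab_frame('wrist');g=robot.grab_frame('scene');print(robot.sense()['wrist_force'],robot.sense()['t'])
cv2.imwrite('pics/p6.png',np.hstack([cv2.resize(f['image'][:,:,::-1],(400,300)),cv2.resize(g['image'][155:230,150:250,::-1],(400,300))]))
E
```

```text
[-1.65125553  0.39476802  5.34245075] 35.7667
```

View pics/p6.png

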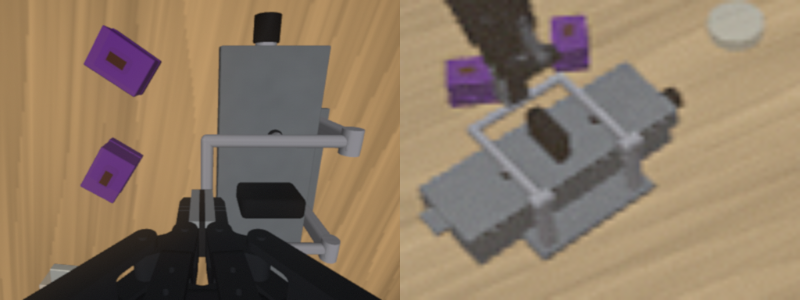

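The shut fingers rest on the cross bar, seen at (205,195), and the bail is low over the lid. I'll measure its height and press on slowly.

```bash
cat >> h.py <<'E'
def bail(f):
    W=world(f);Q=(W[...,:2]-B0)@Rz(YB)*1000;x,y,z=Q[...,0],Q[...,1],W[...,2]*1000
    m=(x>-47)&(x<-37)&(abs(y)>15)&(abs(y)<38)&(z>50)&(z<100)
    a=(abs(x)<40)&(abs(abs(y)-40)<3)&(z>48)&(z<110)
    l=(abs(x)<31)&(abs(y)<92)&(z>36)&(z<48)
    print('bar top',m.sum(),np.percentile(z[m],[50,90]).round(1) if m.any() else 0,'arm z(x)',np.polyfit(x[a],z[a],1).round(4) if a.sum()>20 else 0,'lid',np.linalg.lstsq(np.c_[x[l],y[l],np.ones(l.sum())],z[l],rcond=None)[0].round(4))
E
python3 - <<'E'
from plant import robot
from h import *
def st(s): 
    q=robot.sense();print(s,round(q['t'],2),wb(q['tcp_pos']),(Rz(-YB)@q['wrist_force'][:2]).round(1),q['wrist_force'][2].round(1))
bail(robot.grab_frame('wrist'))
for z in (67,65,63,61,59):
    h=robot.move_straight(bw(-44,0,z),vel=.012,contact_N=12);st((z,h));bail(robot.grab_frame('wrist'))
    if h or robot.sense()['wrist_force'][2]>16: break
E
```

```text
bar top 716 [56.8 57.8] arm z(x) [9.80000e-03 5.74599e+01] lid [-1.10000e-03 -1.90000e-03  4.04575e+01]
(67, False) 36.1 (array([-44.31,   0.  ]), np.float64(67.89)) [-2.8  2.3] 12.6
bar top 709 [55.9 57. ] arm z(x) [1.9800e-02 5.6974e+01] lid [-7.00000e-04 -2.20000e-03  4.01362e+01]
(65, True) 36.36 (array([-4.435e+01, -1.000e-02]), np.float64(67.91)) [-2.4  2.5] 11.5
bar top 716 [55.9 57. ] arm z(x) [1.99000e-02 5.69428e+01] lid [-1.10000e-03 -2.00000e-03  4.01346e+01]
```

The arm slope gives q ≈ -0.02, which is the stop, and the lid is level at its clamped height. I'll stop pressing, retreat and verify.

```bash
python3 - <<'E'
from plant import robot
from h import *
robot.move_straight(bw(-44,0,180),vel=.15)
robot.goto(bw(-40,0,300),[np.pi,0,YB]);robot.sleep(.5)
f=robot.grab_frame('wrist');bail(f);print(robot.sense()['t'],robot.sense()['wrist_force'])
cv2.imwrite('pics/p7.png',f['image'][:,:,::-1])
E
```

```text
bar top 230 [55.9 57.2] arm z(x) [2.09000e-02 5.70468e+01] lid [ 2.00000e-04 -2.00000e-04  3.99476e+01]
39.275 [-0.07669693  0.50062154  0.5192157 ]
```

View pics/p7.png

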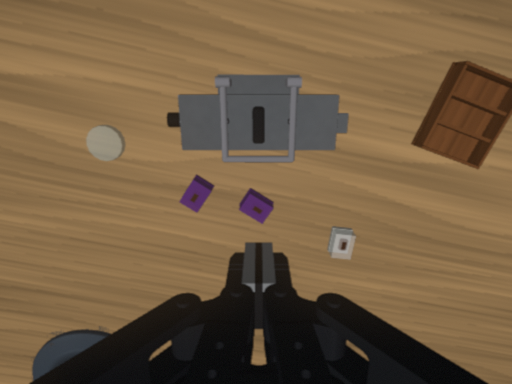

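The bail is clamped flat over the level lid, with the cross bar at (258,159) and the tab at (342,123). The dish, tray, spare block and purple blocks in this view have not moved.

```bash
python3 -c "
from plant import robot
print(robot.close_job())"
```

```text
the job is handed in; nothing more can be done
None
```

The job is handed in at about 39 s: the three blocks are in a tight row against the cartridge end, the lid sits level with its tab away from the cartridge, and the bail is pressed fully down to its stop.

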